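# Turn the test plate and hold the gloss gauge on it

### The job

Take a gloss reading of the test plate's black face: turn the hinged plate over (it has a yellow bar to hold) so that the black face lies up on the other side of the jig, lowering it all the way rather than letting it drop. Then swing the gauge's blue arm (with the red post) over the plate, against its spring, until it is right up against its stop, and finish while still holding it there: let go and the spring takes it back. Leave the other things on the bench where they are.

Things in the scene. Friction and masses are not known exactly. Their poses are not given: they have to be found in the camera images.
- jig_hinge (a point): middle of the turnover jig's hinge line, 45 above the bench. The jig is a fixed wooden base 130 (its x) x 180 (its y) x 12. Axes are the jig's: x along the hinge, y towards the side where the plate lies at the start (it must end on the -y side), z up
- leaf_plate (a point): centre of the test plate, 94 x 70 x 4, bare steel on the face that is up at the start, black on the other; held in an aluminium frame 110 x 94 x 8 hinged along one edge, 51 from the hinge line. Flat on either side it lies at the hinge's height on rubber rests. Axes turn with the plate
- leaf_handle (a point): middle of the yellow round bar (10 thick, 64 clear length, parallel to the hinge) on two prongs beyond the frame's free edge, 46 clear of it. It is 145 from the hinge line, and 45 above the bare bench when the plate lies flat on either side; nothing is under it. The bar may turn between the fingers. Axes turn with the frame
- leaf (a joint): turn of the plate frame about the hinge line: 0 lying at the start (steel face up), 1.57 upright, 3.14 (its limit) lying on the other side with the black face up. Frame and plate weigh about 0.4 kg; no spring, lightly damped: unheld it falls to one side or the other
- gauge_pivot (a point): pivot of the gauge arm (vertical axis) on the fixed gauge stand, 80 above the bench. Foot 80 across, with a low readout box (30 high) on its +x side. Axes are the stand's: -x is where the arm points when against its stop (a brass pin), over the turned plate; z up
- swing_grip (a point): on the axis of the upright red round post (16 thick) near the end of the blue arm, 113 above the bench, 150 from the pivot axis. The post rises from the arm's top, 86 above the bench, to 136. The arm is 165 long, 18 wide; the black reading head under it, 26 across, clears the turned plate. The post may turn between the fingers
- swing (a joint): swing of the gauge arm, clockwise seen from above: 0 at rest, where its spring keeps it (pointing away from the plate's place), 1.3 against the working stop. At value q the arm points along the stand's -x turned anticlockwise by 1.3 - q. The spring asks for about 2 N at the red post at rest and 6.7 N at the stop, and returns the arm when let go
- sponge: yellow and grey sanding sponge, 110 x 70 x 38; origin under its centre. Bystander
- screwdriver: screwdriver with a red handle, lying. Bystander
- hammer: small hammer with a wooden handle, lying. Bystander
- polish: jar with a black cap, 60 across, 75 high; origin under its centre. Bystander
- tin: tin can, 66 across, 85 high; origin under its centre. Bystander
- spare: loose black plate 150 x 100 x 5, lying flat; not the one to turn. Bystander
- file: flat steel file with a wooden handle, 290 long, lying. Bystander

How it is judged:
By the outcome, as a careful person would: the job done as asked, in the order asked, and still so for the second after the job is handed in, while the arm keeps its last pose, push and grip.
It also fails if it takes over 64 s, if anything falls off the work surface, if the arm or the gripper's body presses on something with over 40 N, if the wrist force passes 120 N, or if a joint passes its speed limit or range.

### The arm

A 7-joint arm with a two-finger parallel gripper is mounted at the origin on the work surface. World frame = base frame: x ahead of the robot, y to its left, z up, the work surface at z = 0. Lengths are in mm, angles in degrees, forces in N, time in s.
With the tool pointing down it reaches from about 425 to 950 mm from the base axis. Payload 4.7 kg.
Tool frame: the origin (TCP) lies midway between the tips of the shut fingers; the grasp point (between the pads) lies 19 mm behind it; z points along the fingers, y is the line along which they close (so a half turn about z gives the same grasp; the last joint's range is limited). The gripper opens to 85 mm and grips with 20 to 120 N. Pads are 22 mm wide; open, the fingers measure 114 mm over their backs; the gripper's body (76 mm by 85 mm) begins 54 mm behind the grasp point. The pads swing forward as they close: fully open they stand 13 mm farther back than shut.
Start: joints at [62.172, 26.849, -2.785, 87.806, 1.381, 65.374, -4.715], TCP at [297.775, -605.788, 231.335] pointing down, gripper open.
Joint ranges: [-148.3, 148.3], [-19.14, 114.17], [-79.39, 73.82], [5.75, 140.21], [-59.74, 239.74], [12.07, 113.84], [-152.46, 152.46]. Speed limits (degrees/s): [147.25, 147.25, 180, 180, 180, 180, 180].

### API

Orientations are given as [roll, pitch, yaw] about the fixed x, y, z axes, in that order (R = Rz(yaw) Ry(pitch) Rx(roll)).
In Python, from plant import * gives the robot as it stands.
- The arm moves only by the tool send_rows, never from a script. Its argument "rows" is a list of rows, each a list of 7 numbers: the turn, a rotation vector about the tool's x, y, z scaled (see below), then the shift along the tool's x, y, z scaled (see below), then the opening, from 0 (shut) to 1 (fully open). In form: [[ax, ay, az, dx, dy, dz, claw], ...]. A call has 1 to 20 rows; each row shifts and turns the commanded pose from where the row before left it, along the tool's axes as they then stand; what a row does not reach is not made up. The controller multiplies each number of a shift by 40 mm and each number of a turn by 8 degrees. A row lasts 1/10 s, in which the tool goes at most 50 mm and 8.59 degrees, less where a joint would pass 70% of its speed; a pose out of reach is approached as far as the arm can. A call with a number of a shift or a turn outside -1 to 1 is refused whole. A call with a gripper value outside its range is refused whole. The fingers move at their own pace and stop on an object; "grip_force" is the grip in N (left out, the last holds). Time passes only in rows, so rows that do not move let the fingers close. It gives the time, the measured TCP pose, the force, the opening and the grip force at its end, in the units of the state.
- get_obs(): the state, without advancing time (a new reading comes with each control period).
- grab_frame(name): name is "side" or "top"; returns a dict with "frame" (480x640x3 uint8, red, green, blue), "fx", "fy", "cx", "cy" (pixels), "rvec" (rotation vector, rad) and "tvec" (3), from world to camera coordinates, as OpenCV has them. Camera axes: x right, y down, z forward; pixel columns grow to the right and rows downward; lengths in mm; the calibration is good to about 2 mm. A picture is of the moment at which its call begins. There is no depth.
- job_done(): hands the job in; it is judged then, once.
The state is a dict: "time_s": time; "qpos": joint angles; "dq": joint speeds; "joint_torque": joint torques, N m; "ee_pos": TCP position; "tcp_rot": TCP orientation; "ft_force": force on the tool from outside, world axes, zero at the start; "wrist_torque": the same for the moment, N m; "gripper_width": opening from 0.0 (shut) to 1.0 (fully open); "finger_force": force on a finger pad.
Only numpy, scipy, OpenCV 4.12 (cv2) and the standard library are available. Lean on these libraries where they do the work, as an engineer would, in place of code of your own. Each camera call takes 0.05 s, during which the arm holds its last target. There are 200 camera calls.

## Working session

There is one attempt and no reset: what is moved stays moved. The work goes in short steps, Python scripts to look and compute and a tool call to move; the robot and the scene stay as the last step left them, time stands still between calls to the robot, and variables do not carry over. Pictures are saved under pics/ and viewed, at most 10 in all, crops included, and the job is handed in when it is done.

Besides the shell and the picture viewer there is one more tool, called after "Call:" as name(argument=value, ...), one argument or row to a line, values as JSON. send_rows: Moves the arm, as the interface text tells. Its arguments: {"type":"object","properties":{"rows":{"type":"array","items":{"type":"array","items":{"type":"number"}}},"grip_force":{"type":"number"}},"required":["rows"]}

```bash
mkdir -p pics; ls; python3 - <<'E'
from plant import *
import cv2
for n in("top","side"):
    f=grab_frame(n); cv2.imwrite(f"pics/{n}0.png",f["frame"][:,:,::-1]); print(n,f["fx"],f["fy"],f["cx"],f["cy"],f["rvec"],f["tvec"])
o=get_obs(); print(o)
E
```

```text
pics
top 441.8500470668973 441.8500470668973 313.73694251601927 238.2935255562289 [ 2.09177942 -2.14983242  0.13961163] [  35.77361962  519.91872086 1143.65837923]
side 499.39291570132804 499.39291570132804 311.71858946766974 233.15754563574075 [ 2.11289161  0.60592268 -0.28350268] [-436.83954684  -61.376308   1589.02172324]
{'time_s': 0.1, 'qpos': array([62.17321532, 26.89345287, -2.78368133, 87.86597952,  1.38035212,
       65.37290858, -4.71650784]), 'dq': array([ 0.04808664, -0.05010174,  0.10148096, -0.1498786 , -0.01315872,
       -0.02568357,  0.01897589]), 'joint_torque': array([ 5.14020703e-04, -5.11515248e+01, -4.73145163e-02, -2.38390481e+01,
        1.06973384e-02,  4.39557218e-03,  1.52814056e-05]), 'ee_pos': array([ 297.49640613, -605.34242157,  230.36391424]), 'tcp_rot': array([-1.79901233e+02,  3.15553016e-03,  2.61707687e+01]), 'ft_force': array([ 0.77733856, -0.21473115, -0.02486364]), 'wrist_torque': array([0.02348227, 0.01066867, 0.03333535]), 'finger_force': 0.0, 'gripper_width': 0.9992353110547001}
```

View pics/top0.png

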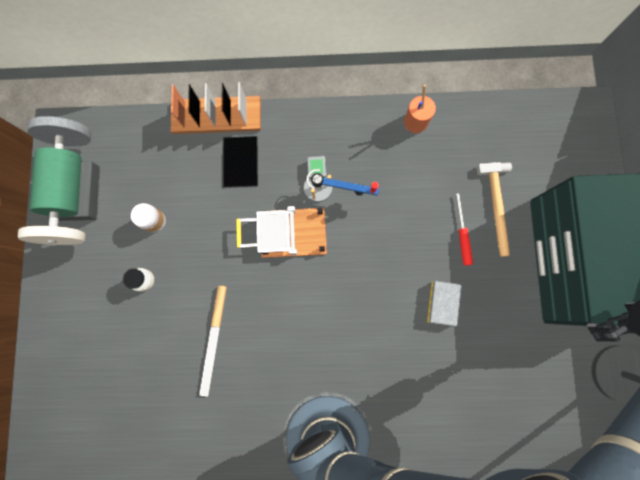

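View pics/side0.png

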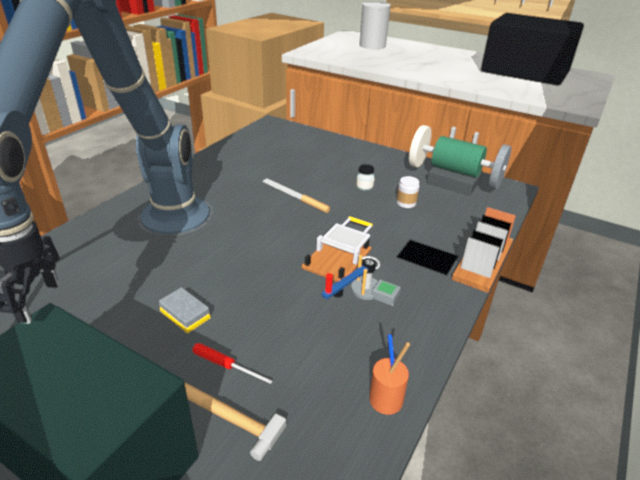

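The top view shows the jig at about (290,232), with the yellow bar at (239,233). The gauge pivot is at (316,180) and the red post at (375,187). World +x is up in the image and +y is left. The side view agrees. Next I'll measure with masks.

```bash
cat > h.py <<'E'
from plant import *
import cv2, numpy as np
from scipy.spatial.transform import Rotation as Ro
def cam(n):
    f=grab_frame(n); K=np.array([[f["fx"],0,f["cx"]],[0,f["fy"],f["cy"]],[0,0,1]])
    R=Ro.from_rotvec(np.ravel(f["rvec"])).as_matrix(); return f["frame"],K,R,np.ravel(f["tvec"])
def ray(c,uv):
    _,K,R,t=c; return -R.T@t, R.T@np.linalg.inv(K)@np.array([*uv,1.])
def onz(c,uv,z):
    o,d=ray(c,uv); return o+d*(z-o[2])/d[2]
def two(c1,p1,c2,p2):
    o1,d1=ray(c1,p1);o2,d2=ray(c2,p2)
    s=np.linalg.lstsq(np.c_[d1,-d2],o2-o1,rcond=None)[0]
    a,b=o1+s[0]*d1,o2+s[1]*d2; return (a+b)/2,np.linalg.norm(a-b)
def pix(c,P): 
    _,K,R,t=c; p=K@(R@np.asarray(P,float)+t); return p[:2]/p[2]
def mask(c,lo,hi,box):
    h=cv2.cvtColor(c[0],cv2.COLOR_RGB2HSV); m=cv2.inRange(h,lo,hi); k=np.zeros_like(m); x0,y0,x1,y1=box; k[y0:y1,x0:x1]=m[y0:y1,x0:x1]; return k
def blob(m):
    n,_,s,ce=cv2.connectedComponentsWithStats(m); i=1+np.argmax(s[1:,4]); return ce[i],s[i]
E
python3 - <<'E'
from h import *
np.set_printoptions(precision=1,suppress=True)
T=cam("top");S=cam("side")
Y=((22,150,120),(35,255,255));RD=((0,170,90),(6,255,255));B=((100,120,60),(125,255,255));OR=((8,100,80),(20,255,255))
yt=mask(T,*Y,(225,205,250,265)); print("ybar",blob(yt), cv2.minAreaRect(cv2.findNonZero(yt)))
c,_=blob(yt); print("bar z45",onz(T,c,45))
r=cv2.minAreaRect(cv2.findNonZero(yt)); b=cv2.boxPoints(r); print("bar corners",[onz(T,p,45)[:2] for p in b])
ys=mask(S,*Y,(335,205,385,240)); cs,_=blob(ys); print("bar 2view",two(T,c,S,cs))
rt=mask(T,*RD,(360,170,395,205)); ct,st=blob(rt); rs=mask(S,(0,170,60),(6,255,255),(315,265,340,305)); cs2,ss=blob(rs); print("post",ct,st,cs2,ss,two(T,ct,S,cs2)); print(onz(T,ct,130))
bt=mask(T,*B,(300,165,385,205)); print("arm",cv2.minAreaRect(cv2.findNonZero(bt)),[onz(T,p,86)[:2] for p in cv2.boxPoints(cv2.minAreaRect(cv2.findNonZero(bt)))])
ot=mask(T,*OR,(250,195,335,265)); 
pts=cv2.convexHull(cv2.findNonZero(ot)); r=cv2.minAreaRect(pts); print("jig",r,[onz(T,p,12)[:2] for p in cv2.boxPoints(r)])
h=cv2.cvtColor(T[0],cv2.COLOR_RGB2HSV)
w=mask(T,(0,0,150),(180,50,255),(250,200,300,260)); r=cv2.minAreaRect(cv2.findNonZero(w)); print("frame",r,[onz(T,p,49)[:2] for p in cv2.boxPoints(r)])
g=mask(T,(50,80,80),(80,255,255),(300,150,335,180)); cg,_=blob(g); r=cv2.minAreaRect(cv2.findNonZero(g));print("green",onz(T,cg,30),r)
cv2.imwrite("pics/crop.png",np.hstack([cv2.resize(T[0][140:270,225:390],None,fx=2.4,fy=2.4,interpolation=2),cv2.resize(S[0][205:309,300:408],(404,312),interpolation=2)[:,:404]])[:,:,::-1])
E
```

```text
ybar (array([237. , 228.5]), array([237, 223,   1,  12,  12], dtype=int32)) ((238.5, 233.5), (21.0, 3.0), 90.0)
bar z45 [553.6 228.7  45. ]
bar corners [array([568.8, 228.7]), array([568.5, 220.5]), array([510.8, 220.4]), array([511.1, 228.5])]
bar 2view (array([547.9, 224.4,  49. ]), np.float64(11.530321925781518))
post [373.8 186.1] [372 183   5   8  32] [328.6 281.3] [326 273   7  19 104] (array([ 638.8, -137.9,  115.7]), np.float64(1.3138888696031996))
[ 635.3 -135.9  130. ]
arm ((349.92864990234375, 186.3708953857422), (56.50313949584961, 7.251739501953125), 10.885526657104492) [array([656.6,  -3.8]), array([675.9,  -7.9]), array([ 641.8, -152.6]), array([ 622.7, -148.1])]
jig ((292.18231201171875, 225.96409606933594), (59.654273986816406, 65.43574523925781), 86.98721313476562) [array([645.7, 176.6]), array([649.5,  -7.3]), array([481.2, -11.2]), array([476.8, 168.6])]
frame ((273.0, 230.0), (48.0, 46.0), 90.0) [array([614. , 192.5]), array([609.8,  67.2]), array([478.8,  69.6]), array([482.4, 192.6])]
green [730.   9.  30.] ((316.5, 166.5), (13.0, 11.0), 90.0)
```

View pics/crop.png

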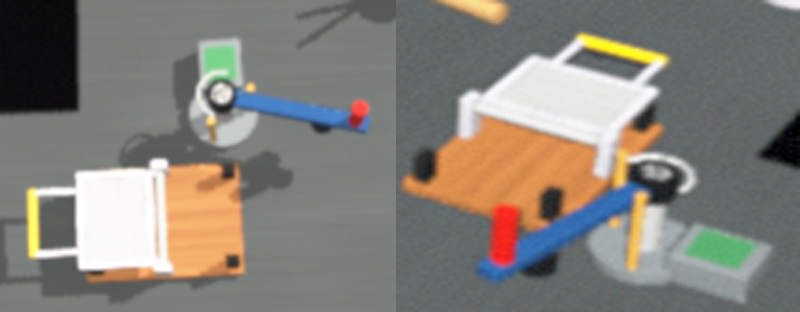

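The crop shows the bar running from (239,219) to (239,247) in the full top image. The hinge posts are at (291,209) and (293,251), and the jig's right corners at (325,208) and (327,254). The pivot cap is at (317,179). The stop pins are near (329,177) and (313,193).

```bash
python3 - <<'E'
from h import *
np.set_printoptions(precision=1,suppress=True)
T=cam("top");S=cam("side")
P=lambda n,uv,z:print(n,onz(T,uv,z))
P("barA",(239.2,219),46);P("barB",(238.8,246.7),46)
P("hingeA",(290.8,208.7),52);P("hingeB",(292.9,250.8),52)
P("cornA",(325,207.9),12);P("cornB",(326.7,253.7),12)
P("piv",(317.1,179.2),95)
m=mask(T,(18,80,100),(40,255,255),(228,205,250,265)); q=cv2.findNonZero(m)[:,0].astype(float)
print(len(q),q.mean(0),q.min(0),q.max(0)); P("bar",q.mean(0),47)
w=onz(T,q.mean(0),47)
l=cv2.fitLine(q.astype(np.float32),2,0,.01,.01).ravel();a,b=[onz(T,l[2:]+s*l[:2]*10,47) for s in(-1,1)];print("bardir",np.degrees(np.arctan2(*(b-a)[[1,0]])))
m=mask(S,(18,80,100),(40,255,255),(335,210,385,240)); q2=cv2.findNonZero(m)[:,0].astype(float); print(len(q2),q2.mean(0),two(T,q.mean(0),S,q2.mean(0)))
for y in range(170,210):
    s=T[0][y,320:385]
ot=mask(T,(5,90,60),(20,255,255),(300,195,335,265)); pts=cv2.findNonZero(ot)[:,0]
# right edge of base per row
e=np.array([[pts[pts[:,1]==y,0].max()+.5,y] for y in range(213,250) if (pts[:,1]==y).any()],np.float32)
l=cv2.fitLine(e,cv2.DIST_HUBER,0,.01,.01).ravel();a,b=[onz(T,l[2:]+s*l[:2]*20,12) for s in(-1,1)];print("edge",a,b,np.degrees(np.arctan2(*(a-b)[[1,0]])))
E
```

```text
barA [579.4 222.6  46. ]
barB [503.4 223.4  46. ]
hingeA [602.1  81.2  52. ]
hingeB [487.2  77.5  52. ]
cornA [610.7 -11.   12. ]
cornB [482. -12.  12.]
piv [669.    7.3  95. ]
155 [238.3 232.8] [236. 218.] [241. 247.]
bar [541.3 224.8  47. ]
bardir -178.8428981057874
114 [359.6 221.1] (array([541.5, 225.1,  45.2]), np.float64(0.3238022780088482))
edge [592.2  -9.   12. ] [480.2 -12.5  12. ] 1.799567531656502
```

Call:
send_rows(
  rows=[
    [0,0,1,0,0,0,0.4],
    [0,0,1,0,0,0,0.4],
    [0,0,1,0,0,0,0.4],
    [0,0,0.09,0.4,-0.5,0,0.4],
    [0,0,0,0.4,-1,0,0.4],
    [0,0,0,0.4,-1,0,0.4],
    [0,0,0,0.4,-1,0,0.4],
    [0,0,0,0.4,-1,0,0.4],
    [0,0,0,0.4,-1,0,0.4],
    [0,0,0,0.4,-1,0,0.4],
    [0,0,0,0.4,-1,0,0.4],
    [0,0,0,0.4,-1,0,0.4],
    [0,0,0,0.4,-1,0,0.4],
    [0,0,0,0.4,-1,0,0.4],
    [0,0,0,0.4,-1,0,0.4],
    [0,0,0,0.4,-1,0,0.4],
    [0,0,0,0.4,-1,0,0.4],
  ],
  grip_force=40,
)

```text
time_s: 2.0
ee_pos: [508.1, -58.5, 231.6]
tcp_rot: [180.0, -0.0, 1.4]
ft_force: [0.9, -0.7, -0.3]
gripper_width: 0.403
finger_force: 0.0
```

```bash
python3 -c "
from plant import *
o=get_obs();print(o['qpos'],o['ee_pos'],o['tcp_rot'],o['gripper_width'],o['time_s'])"
```

```text
[ 14.79126625  12.37489718 -15.08852308 109.11321531   3.75296816
  58.93759344 -90.45616958] [508.12932932 -58.4812778  231.59299428] [ 1.79982696e+02 -4.23167922e-02  1.44205534e+00] 0.40278497739347047 2.0
```

Call:
send_rows(
  rows=[
    [0,0,0,0.127,-0.88,0,0.4],
    [0,0,0,0.127,-0.88,0,0.4],
    [0,0,0,0.127,-0.88,0,0.4],
    [0,0,0,0.127,-0.88,0,0.4],
    [0,0,0,0.127,-0.88,0,0.4],
    [0,0,0,0.127,-0.88,0,0.4],
    [0,0,0,0.127,-0.88,0,0.4],
    [0,0,0,0.127,-0.88,0,0.4],
    [0,0,0,0,0,1,0.4],
    [0,0,0,0,0,1,0.4],
    [0,0,0,0,0,1,0.4],
    [0,0,0,0,0,0,0.4],
    [0,0,0,0,0,0,0.4],
  ],
)

```text
time_s: 3.3
ee_pos: [541.4, 222.6, 111.7]
tcp_rot: [-180.0, 0.0, 1.5]
ft_force: [-0.0, -0.6, 1.1]
gripper_width: 0.4
finger_force: 0.0
```

```bash
python3 - <<'E'
from h import *
S=cam("side");T=cam("top")
cv2.imwrite("pics/a.png",np.hstack([cv2.resize(S[0][140:260,300:420],(400,400),interpolation=2),cv2.resize(T[0][180:280,200:300],(400,400),interpolation=2)])[:,:,::-1])
E
```

```text
(no output)
```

View pics/a.png

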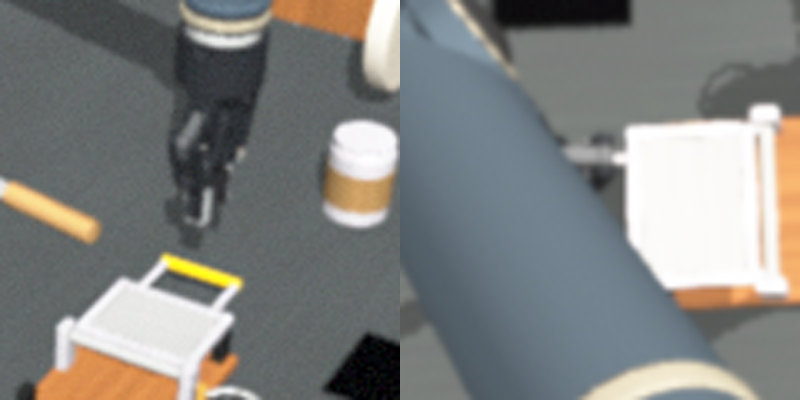

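The side view has the fingers directly above the yellow bar, at about (190,230) in the crop with the bar at (200,270). I'll descend and close.

Call:
send_rows(
  rows=[
    [0,0,0,0,-0.06,0.55,0.4],
    [0,0,0,0,0,0.55,0.4],
    [0,0,0,0,0,0.55,0.4],
    [0,0,0,0,0,0.5,0.4],
    [0,0,0,0,0,0,0.4],
    [0,0,0,0,0,0,0],
    [0,0,0,0,0,0,0],
    [0,0,0,0,0,0,0],
    [0,0,0,0,0,0,0],
    [0,0,0,0,0,0,0],
    [0,0,0,0,0,0,0],
  ],
  grip_force=40,
)

```text
time_s: 4.5
ee_pos: [542.7, 225.3, 27.5]
tcp_rot: [-179.9, -0.2, 1.4]
ft_force: [-0.6, -1.1, 5.9]
gripper_width: 0.099
finger_force: 39.3
```

Call:
send_rows(
  rows=[
    [0,0,0,0,0.02,-0.379,0],
    [0,0,0,0,0.059,-0.375,0],
    [0,0,0,0,0.098,-0.367,0],
    [0,0,0,0,0.136,-0.354,0],
    [0,0,0,0,0.172,-0.338,0],
    [0,0,0,0,0.207,-0.318,0],
    [0,0,0,0,0.239,-0.295,0],
    [0,0,0,0,0.268,-0.268,0],
  ],
)

```text
time_s: 5.3
ee_pos: [543.7, 180.1, 136.4]
tcp_rot: [-179.7, -0.3, 1.5]
ft_force: [5.1, 5.3, 0.1]
gripper_width: 0.102
finger_force: 38.9
```

```bash
python3 - <<'E'
from h import *
S=cam("side")
cv2.imwrite("pics/b.png",cv2.resize(S[0][140:300,280:440],(600,600),interpolation=2)[:,:,::-1])
E
```

```text
(no output)
```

View pics/b.png

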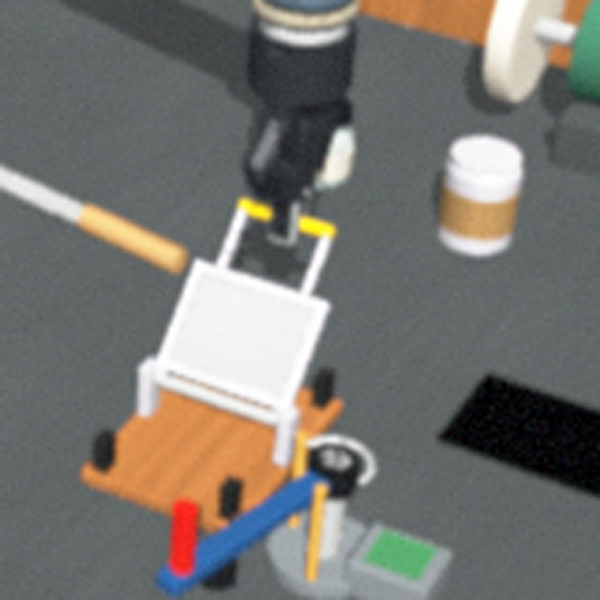

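The frame is lifting and the bar sits between the fingers, at about (285,220) in the crop. I'll continue the arc.

Call:
send_rows(
  rows=[
    [0,0,0,0,0.295,-0.239,0],
    [0,0,0,0,0.318,-0.207,0],
    [0,0,0,0,0.338,-0.172,0],
    [0,0,0,0,0.354,-0.136,0],
    [0,0,0,0,0.367,-0.098,0],
    [0,0,0,0,0.375,-0.059,0],
    [0,0,0,0,0.379,-0.02,0],
    [0,0,0,0,0.379,0.02,0],
    [0,0,0,0,0.375,0.059,0],
    [0,0,0,0,0.367,0.098,0],
    [0,0,0,0,0.354,0.136,0],
    [0,0,0,0,0.338,0.172,0],
    [0,0,0,0,0.318,0.207,0],
    [0,0,0,0,0.295,0.239,0],
    [0,0,0,0,0.268,0.268,0],
  ],
)

```text
time_s: 6.85
ee_pos: [548.5, -29.0, 121.8]
tcp_rot: [180.0, -0.1, 1.4]
ft_force: [5.5, -2.4, 5.1]
gripper_width: 0.096
finger_force: 45.6
```

Call:
send_rows(
  rows=[
    [0,0,0,0,0.239,0.295,0],
    [0,0,0,0,0.207,0.318,0],
    [0,0,0,0,0.172,0.338,0],
    [0,0,0,0,0.136,0.354,0],
    [0,0,0,0,0.098,0.367,0],
    [0,0,0,0,0.059,0.375,0],
    [0,0,0,0,0.02,0.379,0],
    [0,0,0,0,0,0.05,0],
    [0,0,0,0,0,0,0],
    [0,0,0,0,0,0,0],
  ],
)

```text
time_s: 7.85
ee_pos: [549.3, -64.7, 23.6]
tcp_rot: [-180.0, -0.1, 1.5]
ft_force: [4.0, -0.1, 6.7]
gripper_width: 0.097
finger_force: 48.7
```

```bash
python3 - <<'E'
from h import *
S=cam("side");T=cam("top")
cv2.imwrite("pics/c.png",np.hstack([cv2.resize(S[0][180:310,290:420],(400,400),interpolation=2),cv2.resize(T[0][160:280,230:350],(400,400),interpolation=2)])[:,:,::-1])
E
```

```text
(no output)
```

View pics/c.png

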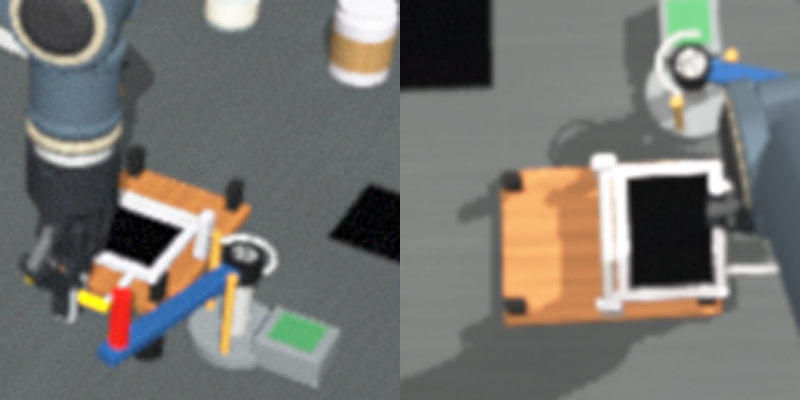

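The plate now lies flat with its black face up, at about (670,230) in the right crop, and the fingers press the bar down with about 7 N. I'll release and rise straight up.

Call:
send_rows(
  rows=[
    [0,0,0,0,0,0,0.2],
    [0,0,0,0,0,0,0.4],
    [0,0,0,0,0,0,0.4],
    [0,0,0,0,0,0,0.4],
    [0,0,0,0,0,0,0.4],
    [0,0,0,0,0,-0.2,0.4],
    [0,0,0,0,0,-0.4,0.4],
    [0,0,0,0,0,-0.8,0.4],
    [0,0,0,0,0,-1,0.4],
    [0,0,0,0,0,-1,0.4],
    [0,0,0,0,0,-1,0.5],
    [0,0,0,0,0,-1,0.5],
    [0,0,0,0,0,0,0.5],
  ],
)

```text
time_s: 9.25
ee_pos: [551.9, -64.9, 246.1]
tcp_rot: [179.9, -0.7, 1.5]
ft_force: [0.3, -0.6, -0.2]
gripper_width: 0.502
finger_force: 0.0
```

```bash
python3 - <<'E'
from h import *
np.set_printoptions(precision=1,suppress=True)
S=cam("side");T=cam("top")
for n,c,b in(("T",T,(340,160,410,215)),("S",S,(300,260,345,310))):
    m=mask(c,(0,150,60),(8,255,255),b)
    try: print(n,blob(m))
    except Exception as e: print(n,"none")
rs=mask(S,(0,150,60),(8,255,255),(310,262,345,310)); ce,s=blob(rs)
# side ray alone at z=115.7 and top/bottom of post
print(onz(S,ce,113),pix(S,(638.8,-137.9,86)),pix(S,(638.8,-137.9,136)))
yt=mask(S,(18,80,100),(40,255,255),(290,255,350,300)); print("bar",blob(yt)[0],onz(S,blob(yt)[0],45))
o=get_obs(); print(o['ee_pos'],o['qpos'])
E
```

```text
T none
S (array([328.6, 281.6]), array([325, 273,   8,  19, 106], dtype=int32))
[ 637.4 -136.2  113. ] [328.3 290.9] [329.2 274.6]
bar [311.6 274.4] [549.8 -65.3  45. ]
[548.8 -65.  240.8] [ 17.9  16.1 -19.1 103.3   6.   61.5 -91.8]
```

Call:
send_rows(
  rows=[
    [0,0,0,0.73,0.62,0,0.5],
    [0,0,0,0.73,0.62,0,0.5],
    [0,0,0,0.73,0.63,0,0.5],
    [0,0,0,0,0,0.8,0.5],
    [0,0,0,0,0,0.8,0.5],
    [0,0,0,0,0,0.6,0.5],
    [0,0,0,0,0,0,0.5],
    [0,0,0,0,0,0,0.5],
  ],
)

```text
time_s: 10.15
ee_pos: [637.4, -137.4, 150.5]
tcp_rot: [-180.0, 0.1, 1.5]
ft_force: [1.0, 0.7, 0.5]
gripper_width: 0.499
finger_force: 0.0
```

```bash
python3 - <<'E'
from h import *
S=cam("side")
cv2.imwrite("pics/d.png",cv2.resize(S[0][210:310,280:380],(600,600),interpolation=2)[:,:,::-1])
print(get_obs()['ee_pos'])
E
```

```text
[ 638.37247418 -137.51672701  151.86024174]
```

View pics/d.png

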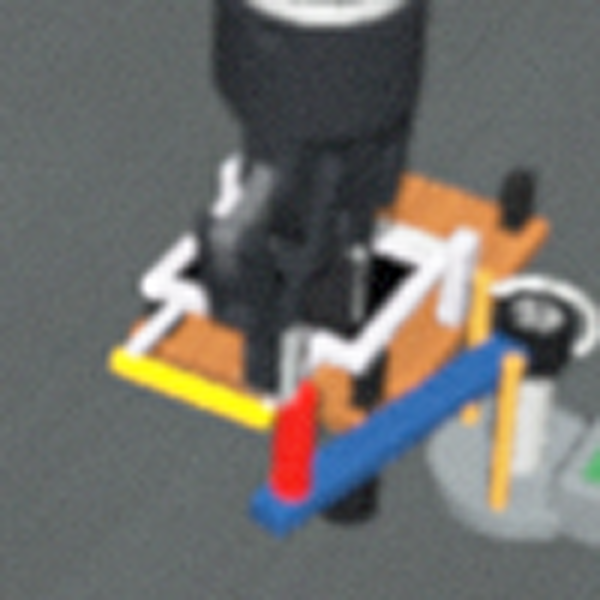

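```bash
python3 - <<'E'
from h import *
S=cam("side")
for P in((638.5,-137.5,136),(638.5,-137.5,86),(638.5,-137.5,152),(638.5,-170,158),(638.5,-105,158),(638,-138,230)): print(P,(pix(S,P)-[280,210])*6)
E
```

```text
(638.5, -137.5, 136) [295.04054791 386.51135912]
(638.5, -137.5, 86) [289.54942076 484.41306139]
(638.5, -137.5, 152) [296.85622025 354.13960595]
(638.5, -170, 158) [254.32868142 388.16360318]
(638.5, -105, 158) [339.05194804 297.39709723]
(638, -138, 230) [304.28116902 188.77080304]
```

The red post runs from (292,490) to (300,385) in the crop. That matches the projected grasp axis, and the fingers straddle it. I'll descend and close on it.

Call:
send_rows(
  rows=[
    [0,0,0,0,0,0.45,0.5],
    [0,0,0,0,0,0.45,0.5],
    [0,0,0,0,0,0.36,0.5],
    [0,0,0,0,0,0,0.5],
    [0,0,0,0,0,0,0],
    [0,0,0,0,0,0,0],
    [0,0,0,0,0,0,0],
    [0,0,0,0,0,0,0],
    [0,0,0,0,0,0,0],
    [0,0,0,0,0,0,0],
    [0,0,0,0,0,0,0],
  ],
  grip_force=50,
)

```text
time_s: 11.35
ee_pos: [638.9, -138.0, 102.3]
tcp_rot: [180.0, -0.1, 1.4]
ft_force: [-0.4, -0.9, 5.6]
gripper_width: 0.174
finger_force: 49.2
```

Call:
send_rows(
  rows=[
    [0,0,0,-0.314,-0.092,0,0],
    [0,0,0,-0.305,-0.118,0,0],
    [0,0,0,-0.293,-0.145,0,0],
    [0,0,0,-0.28,-0.17,0,0],
    [0,0,0,-0.264,-0.193,0,0],
    [0,0,0,-0.246,-0.216,0,0],
    [0,0,0,-0.226,-0.236,0,0],
    [0,0,0,-0.205,-0.255,0,0],
  ],
)

```text
time_s: 12.15
ee_pos: [552.0, -86.3, 102.2]
tcp_rot: [179.7, -0.2, 1.2]
ft_force: [1.8, -7.5, 6.1]
gripper_width: 0.171
finger_force: 49.7
```

Call:
send_rows(
  rows=[
    [0,0,0,-0.182,-0.272,0,0],
    [0,0,0,-0.157,-0.287,0,0],
    [0,0,0,-0.132,-0.299,0,0],
    [0,0,0,-0.105,-0.31,0,0],
    [0,0,0,-0.078,-0.318,0,0],
    [0,0,0,-0.05,-0.323,0,0],
    [0,0,0,0,0,0,0],
    [0,0,0,0,0,0,0],
  ],
)

```text
time_s: 12.95
ee_pos: [517.3, -15.0, 101.7]
tcp_rot: [179.7, 0.5, 1.3]
ft_force: [-11.4, -9.0, 18.2]
gripper_width: 0.173
finger_force: 51.6
```

Call:
send_rows(
  rows=[
    [0,0,0,-0.05,-0.05,-0.03,0],
    [0,0,0,-0.05,-0.05,-0.03,0],
    [0,0,0,0,0,0,0],
    [0,0,0,0,0,0,0],
  ],
)

```text
time_s: 13.35
ee_pos: [516.5, -10.5, 102.2]
tcp_rot: [179.8, 0.1, 1.3]
ft_force: [3.2, -7.7, -6.0]
gripper_width: 0.17
finger_force: 50.2
```

```bash
python3 - <<'E'
from h import *
np.set_printoptions(precision=1,suppress=True)
o=get_obs(); print(o['ee_pos'],o['tcp_rot'],o['ft_force'],o['wrist_torque'])
S=cam("side")
cv2.imwrite("pics/e.png",cv2.resize(S[0][190:300,270:400],(780,600),interpolation=2)[:,:,::-1])
E
```

```text
[516.5 -10.5 102.2] [179.8   0.1   1.3] [ 3.2 -7.7 -6. ] [-1.3 -0.4 -0.3]
```

View pics/e.png

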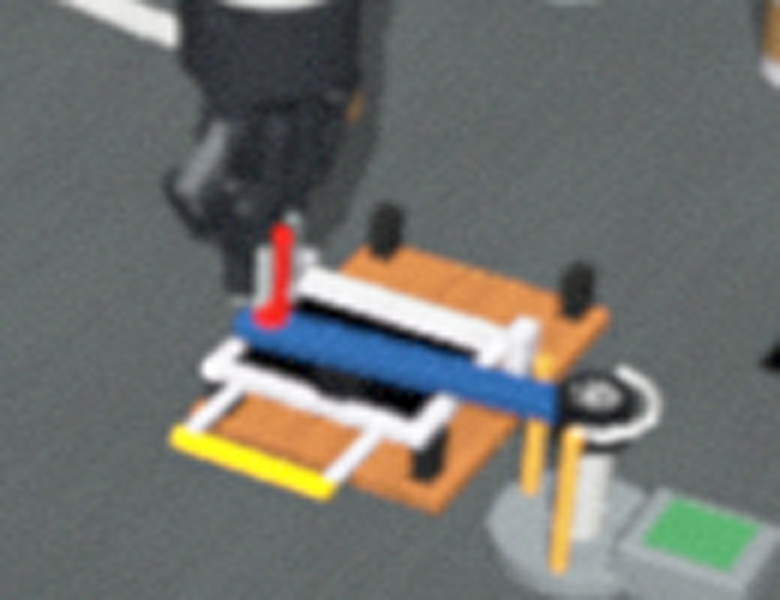

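The post is between the fingers at (275,270) in the crop. The blue arm lies over the black plate, with its edge still a little short of the brass stop pin at (540,370). I'll creep in.

Call:
send_rows(
  rows=[
    [0,0,0,-0.01,-0.1,0,0],
    [0,0,0,-0.005,-0.1,0,0],
    [0,0,0,0,0,0,0],
    [0,0,0,0,0,0,0],
  ],
)

```text
time_s: 13.8
ee_pos: [515.4, -2.8, 102.1]
tcp_rot: [179.8, 0.2, 1.3]
ft_force: [2.3, -7.3, -5.5]
gripper_width: 0.17
finger_force: 50.3
```

Call:
send_rows(
  rows=[
    [0,0,0,0,-0.05,0,0],
    [0,0,0,0,-0.05,0,0],
    [0,0,0,0,0,0,0],
    [0,0,0,0,0,0,0],
  ],
)

```text
time_s: 14.2
ee_pos: [515.2, 0.2, 102.2]
tcp_rot: [179.7, 0.2, 1.1]
ft_force: [2.2, -9.2, -4.4]
gripper_width: 0.172
finger_force: 50.4
```

Call:
send_rows(
  rows=[
    [0,0,0,0,-0.05,0,0],
    [0,0,0,0,-0.04,0,0],
    [0,0,0,0,0,0,0],
    [0,0,0,0,0,0,0],
  ],
)

```text
time_s: 14.6
ee_pos: [514.7, 2.9, 102.1]
tcp_rot: [179.7, 0.2, 1.2]
ft_force: [0.3, -11.1, -3.5]
gripper_width: 0.167
finger_force: 50.7
```

Call:
send_rows(
  rows=[
    [0,0,0,0,-0.05,0,0],
    [0,0,0,0,-0.05,0,0],
    [0,0,0,0,0,0,0],
    [0,0,0,0,0,0,0],
    [0,0,0,0,0,0,0],
  ],
)

```text
time_s: 15.1
ee_pos: [514.6, 3.4, 102.1]
tcp_rot: [179.4, 0.3, 1.1]
ft_force: [1.3, -17.6, -2.8]
gripper_width: 0.17
finger_force: 51.1
```

```bash
python3 - <<'E'
from h import *
np.set_printoptions(precision=1,suppress=True)
o=get_obs(); print(o['ee_pos'],o['tcp_rot'],o['ft_force'],o['wrist_torque'])
S=cam("side");T=cam("top")
cv2.imwrite("pics/f.png",np.hstack([cv2.resize(S[0][200:300,300:400],(400,400),interpolation=2),cv2.resize(T[0][150:270,260:380],(400,400),interpolation=2)])[:,:,::-1])
b=mask(S,(100,120,60),(125,255,255),(300,230,370,270));q=cv2.findNonZero(b)[:,0].astype(np.float32);l=cv2.fitLine(q,2,0,.01,.01).ravel()
x,y=[onz(S,l[2:]+s*l[:2]*20,84) for s in(-1,1)];print("arm angle",np.degrees(np.arctan2(*(x-y)[[1,0]])),x,y)
E
```

```text
[514.6   3.4 102.1] [179.4   0.3   1.1] [  1.3 -17.6  -2.8] [-3.3 -0.1 -0.2]
arm angle -176.18812766033346 [532.   -5.4  84. ] [640.8   1.9  84. ]
```

View pics/f.png

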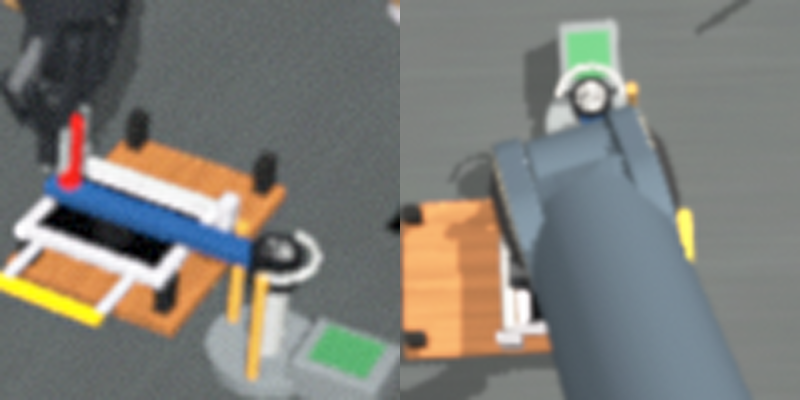

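The TCP moved only 0.5 mm for a 4 mm command and the force jumped to 17.6 N, well above the 6.7 N spring. The picture shows the arm touching the pin at (237,235), with the black plate flat under it. The arm is at its stop, so I'll hold briefly and hand in.

Call:
send_rows(
  rows=[
    [0,0,0,0,0,0,0],
    [0,0,0,0,0,0,0],
    [0,0,0,0,0,0,0],
  ],
)

```text
time_s: 15.5
ee_pos: [514.7, 3.4, 102.1]
tcp_rot: [179.4, 0.3, 1.1]
ft_force: [1.1, -17.9, -2.6]
gripper_width: 0.17
finger_force: 51.1
```

```bash
python3 -c "
from plant import *
o=get_obs();print(o['ee_pos'],o['ft_force'],o['finger_force'],o['time_s']);print(job_done())"
```

```text
[514.66156088   3.41622094 102.11000696] [  1.06516612 -17.89565288  -2.60076913] 51.09163999557495 15.5
the job is handed in; nothing more can be done
None
```

The job is handed in at 15.5 s: the plate was lowered fully and lies flat, black face up, and the gripper still holds the gauge arm against its stop with about 18 N; no verdict was returned.

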